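# Find the slack clip and park its card

### The job

One of the three spring clips on the sloping board has gone slack: tug at the cards by their grip bars to find out which. Draw the card out of the slack clip and park it in the grey tray, one end hooked under the yellow lip and the other swung down so that it lies flat inside. The other two cards must end fully home in their firm clips, just as they were; leave everything else on the table where it is.

Things in the scene. Friction and masses are not known exactly. Their poses are not given: they have to be found in the camera images.
- board: Plywood sloping board, fixed, 310 mm wide (y), 260 mm up the slope. Origin on the table under the slope's middle; x horizontal to its high edge, z up. The face rises at 35 degrees to +x, its middle 98 mm above the table. Three cards lie on it side by side at y = -90, 0, 90 mm, their middles 10 mm up-slope of the board's. A 7 mm high strip runs along the low edge, 118 mm down-slope of the middle.
- clips (a point): On the board's face at the middle clip's black bar (axes as the board's); the others are 90 mm to each side. Three steel spring clips that look alike: a round bar 10 mm thick presses a card's face to the board, 20 mm from the card's upper end; a clip stands up to 45 mm off the face. A card is drawn straight down-slope and is free after 22 mm.
- clip_springs (a point): Same place as clips: how they grip. Two clips are firm: the card slips only at a pull of 9 N or more. One is slack: its card slides out at 1 to 4 N and stays put while not pulled. Which one is slack changes and cannot be seen. Pull under 9 N to test without moving a firm card; one that was drawn out must be pushed home again.
- tray: Grey card tray, fixed, 165 mm long (x), 88 mm wide (y), origin under its middle, x away from the lip, z up. Floor 6 mm thick, pocket 147 x 70 mm. Side walls and the far end wall are 10 mm high over the table. The end at -x (robot side) has the lip. A seated card lies flat on the floor, the middle of its grip bar 28 mm above the table.
- tray_lip (a point): Middle of the inner edge of the tray's yellow lip, at its underside: 61.5 mm from the tray's middle, 18 mm above the table, 12 mm above the pocket floor. The lip is 3 mm thick and covers the last 12 mm of the pocket, so a card cannot be laid straight in: put an end under it, card tipped 8 to 20 degrees, then swing the other end down inside the far wall. Either end of the card may go under.
- card_blue_grip (a point): Middle of the blue grip bar on a stiff white card (88 to 143 g) 140 mm long (x), 64 wide (y), 5 thick. The bar stands across the middle of the face: 14 mm along x, 50 along y, 34 high; this point is 22 mm above the card's underside. On the board x points up-slope to the clipped end, z square out of the face. It may be in any clip.
- card_blue: The whole card with the blue grip bar; origin in the middle of its underside, axes as for its grip point.
- card_yellow_grip (a point): Middle of the yellow grip bar on a stiff white card (88 to 143 g) 140 mm long (x), 64 wide (y), 5 thick. The bar stands across the middle of the face: 14 mm along x, 50 along y, 34 high; this point is 22 mm above the card's underside. On the board x points up-slope to the clipped end, z square out of the face. It may be in any clip.
- card_yellow: The whole card with the yellow grip bar; origin in the middle of its underside, axes as for its grip point.
- card_orange_grip (a point): Middle of the orange grip bar on a stiff white card (88 to 143 g) 140 mm long (x), 64 wide (y), 5 thick. The bar stands across the middle of the face: 14 mm along x, 50 along y, 34 high; this point is 22 mm above the card's underside. On the board x points up-slope to the clipped end, z square out of the face. It may be in any clip.
- card_orange: The whole card with the orange grip bar; origin in the middle of its underside, axes as for its grip point.
- mug: Bystander, loose: blue mug, 80 mm wide, 90 mm high, 140 to 170 mm beyond the tray's middle. Origin under its middle.
- tin: Bystander, loose: low tin, 68 mm wide, 50 mm high, between the tray and the robot, 150 to 180 mm from the tray's middle. Origin under its middle.
- wrench: Bystander, loose: 160 mm wrench lying flat between the sloping board and the robot.
- pot: Bystander, loose: steel cooking pot, 170 mm wide, 100 mm high, at the far side. Origin under its middle.
- canister: Bystander, loose: blue canister, 100 mm wide, 95 mm high, near left. Origin under its middle.
- bowl: Bystander, loose: white bowl, 140 mm wide, 50 mm high, near right. Origin under its middle.
Mind the look-alikes: they are no part of the job. There is more than one size of the tray; the job needs the largest.

How it is judged:
On the way:
1. a card has been drawn clear of its clip and lifted off the board (distance of any of card_blue_grip, card_yellow_grip, card_orange_grip from where it was at the start of the episode above 0.06 m), for 0.1 s.
At the end, for the whole second after the job is handed in: One card lies flat (3 deg) in the tray under the lip, its bar within 7 mm along and 6 mm across of the tray's middle, under 31 mm high; the other two are within 6 mm of their starts, each in a firm clip (contact forces on the card over 25 N in all); all at rest (((x of card_blue_grip in the frame of tray between -0.007 and 0.007 m and y of card_blue_grip in the frame of tray between -0.006 and 0.006 m and z of card_blue_grip in the frame of tray below 0.031 m and angle between card_blue_grip's own z axis and vertical below 0.05 rad and distance of each of card_yellow_grip, card_orange_grip from where it was at the start of the episode below 0.006 m and contact force between each of card_yellow, card_orange and anything else above 25 N) or (x of card_yellow_grip in the frame of tray between -0.007 and 0.007 m and y of card_yellow_grip in the frame of tray between -0.006 and 0.006 m and z of card_yellow_grip in the frame of tray below 0.031 m and angle between card_yellow_grip's own z axis and vertical below 0.05 rad and distance of each of card_blue_grip, card_orange_grip from where it was at the start of the episode below 0.006 m and contact force between each of card_blue, card_orange and anything else above 25 N) or (x of card_orange_grip in the frame of tray between -0.007 and 0.007 m and y of card_orange_grip in the frame of tray between -0.006 and 0.006 m and z of card_orange_grip in the frame of tray below 0.031 m and angle between card_orange_grip's own z axis and vertical below 0.05 rad and distance of each of card_blue_grip, card_yellow_grip from where it was at the start of the episode below 0.006 m and contact force between each of card_blue, card_yellow and anything else above 25 N)) and linear speed of each of card_blue, card_yellow, card_orange below 0.02 m/s); the robot touches nothing.
It fails at once if a bystander is shoved or knocked over (distance of any of mug, tin, wrench, pot, canister, bowl from where it was at the start of the episode above 0.03 m or angle between any of mug, tin, wrench, pot, canister, bowl's own z axis and vertical above 0.4 rad).
It also fails if it takes over 64 s, if anything falls off the work surface, if the arm or the gripper's body presses on something with over 40 N, if the wrist force passes 120 N, or if a joint passes its speed limit or range.

### The arm

A 6-joint arm with a two-finger parallel gripper is mounted at the origin on the work surface. World frame = base frame: x ahead of the robot, y to its left, z up, the work surface at z = 0. Lengths are in m, angles in rad, forces in N, time in s.
With the tool pointing down it reaches from about 0.3 to 0.875 m from the base axis. Payload 6.4 kg.
Tool frame: the origin (TCP) lies on the front face of the gripper's body, between the roots of the fingers; the fingertips stand 73 mm ahead of it and the grasp point (between the pads) lies 54 mm ahead of it; z points along the fingers, x is the direction in which the jaws open and shut, and the axes are right-handed (so a half turn about z gives the same grasp; the last joint's range is limited). The gripper opens to 85 mm and grips with 20 to 120 N. Pads are 22 mm wide; open, the fingers measure 114 mm over their backs; the gripper's body (76 mm by 85 mm) begins 54 mm behind the grasp point. The pads swing forward as they close: fully open they stand 13 mm farther back than shut.
Start: joints at [-1.464, 0.181, 1.607, -0, 1.354, -0.206], TCP at [0.177, -0.547, 0.304] pointing down, gripper open.
Joint ranges: [-2.99, 2.99], [-0.89, 2.07], [0.3, 2.58], [-1.14, 4.28], [0, 2.63], [-3.12, 3.12]. Speed limits (rad/s): [2.57, 2.57, 3.01, 3.14, 3.14, 3.14].

### API

Orientations are given as a unit quaternion [w, x, y, z].
In Python, from cell import ctrl gives the robot as it stands. The module is installed in compiled form; this text tells all that it offers.
- The arm moves only by the shell command python3 -m inch 'ROWS'. ROWS is a JSON object of lists of equal length, an entry for each row: "gripper": the finger opening in mm, from 0 to 85.4; "dp": the shift along the tool's x, y, z in mm, a list of three; "turn": the turn about the tool's z in rad. In form: {"gripper": [gripper, ...], "dp": [[dx, dy, dz], ...], "turn": [turn, ...]}. A call has 1 to 20 rows; each row shifts and turns the commanded pose from where the row before left it, along the tool's axes as they then stand; what a row does not reach is not made up. A row lasts 1/8 s, in which the tool goes at most 62.5 mm and 10.7 degrees, less where a joint would pass 70% of its speed; a pose out of reach is approached as far as the arm can. A call is refused whole if a number of a shift passes 62.5 or a number of a turn 0.188, either way. A call with a gripper value outside its range is refused whole. The fingers move at their own pace and stop on an object; the grip force is fixed at half the most. Time passes only in rows, so rows that do not move let the fingers close. It gives the time, the measured TCP pose, the force and the opening at its end, in the units of the state.
- ctrl.observe(): the state, without advancing time (a new reading comes with each control period).
- ctrl.snapshot(name): name is "scene" or "top" or "wrist"; returns the picture (480x640x3 uint8, red, green, blue); there is no depth.
- ctrl.camera_model(name): a dict with "K" (3x3 intrinsics, pixels), "k1" (the pictures are not rectified: a ray, as slopes to the right and down, at radius r is drawn at 1 + k1 r^2 times it, then the intrinsics apply), "cam_to_world" (4x4, takes a point from camera to world coordinates); the wrist camera has in their place "T_tool_cam" (4x4, takes a point from camera to tool coordinates, whose origin is the TCP and whose axes are the tool frame's). Camera axes: x right, y up, looking along -z (the intrinsics and any distortion apply to the point x, -y, -z); pixel columns grow to the right and rows downward; lengths in m; the calibration is good to about 2 mm. A picture is of the moment at which its call begins: read the wrist's pose just before it. camera_model takes no time and is no camera call.
- ctrl.job_done(): hands the job in, once; it reports no verdict.
The state is a dict: "clock": time; "joints": joint angles; "joint_vel": joint speeds; "joint_efforts": joint torques, N m; "tool_pos": TCP position; "tool_rot": TCP orientation; "contact_force": force on the tool from outside, world axes, zero at the start; "torque": the same for the moment, N m; "finger_gap": opening from 0.0 (shut) to 1.0 (fully open).
Only numpy, scipy, OpenCV 4.12 (cv2) and the standard library are available. Lean on these libraries where they do the work, as an engineer would, in place of code of your own. Each camera call takes 0.05 s, during which the arm holds its last target.

## Working session

There is one attempt and no reset: what is moved stays moved. The work goes in short steps, Python scripts to look and compute and a shell command to move; the robot and the scene stay as the last step left them, time stands still between calls to the robot, and variables do not carry over. Pictures are saved under pics/ and viewed, and the job is handed in when it is done.

```bash
ls; mkdir -p pics
python3 - <<'E'
from cell import ctrl
import cv2, numpy as np
np.set_printoptions(precision=4,suppress=True)
print(ctrl.observe())
for n in ["scene","top","wrist"]:
    im=ctrl.snapshot(n); cv2.imwrite(f"pics/{n}0.png",im[:,:,::-1]); print(n,ctrl.camera_model(n))
E
```

```text
pics
{'clock': 0.0, 'joints': array([-1.4643,  0.1816,  1.608 , -0.    ,  1.3538, -0.2063]), 'joint_vel': array([ 0.0003, -0.001 , -0.0004, -0.001 , -0.0002, -0.0002]), 'joint_efforts': array([ -0.0003, -44.4877, -35.1328,  -0.0002,   0.0092,  -0.    ]), 'tool_pos': array([ 0.1769, -0.5466,  0.303 ]), 'tool_rot': array([-0.0007,  0.8086, -0.5883, -0.0006]), 'contact_force': array([ 0.1358, -0.3877,  0.5916]), 'torque': array([0.0405, 0.028 , 0.0474]), 'finger_gap': 1.0003051563040404}
scene {'K': array([[507.4513,   0.    , 318.1435],
       [  0.    , 507.4513, 238.9181],
       [  0.    ,   0.    ,   1.    ]]), 'k1': -0.010175739899211026, 'cam_to_world': array([[-0.7676, -0.4755,  0.4298,  1.1026],
       [ 0.6407, -0.5857,  0.4964,  0.6029],
       [ 0.0157,  0.6564,  0.7542,  0.9951],
       [ 0.    ,  0.    ,  0.    ,  1.    ]])}
top {'K': array([[493.1318,   0.    , 320.2283],
       [  0.    , 493.1318, 243.1576],
       [  0.    ,   0.    ,   1.    ]]), 'k1': 0.017511591711621536, 'cam_to_world': array([[ 0.0086,  0.9934, -0.1145,  0.4476],
       [-0.9999,  0.0072, -0.0127, -0.0166],
       [-0.0118,  0.1146,  0.9933,  1.24  ],
       [ 0.    ,  0.    ,  0.    ,  1.    ]])}
wrist {'K': array([[420.6964,   0.    , 321.9248],
       [  0.    , 420.6964, 242.8285],
       [  0.    ,   0.    ,   1.    ]]), 'k1': -0.06150175113641674, 'T_tool_cam': array([[ 1.    , -0.0001,  0.0006, -0.0002],
       [ 0.0001, -0.9534, -0.3016, -0.079 ],
       [ 0.0006,  0.3016, -0.9534, -0.0722],
       [ 0.    ,  0.    ,  0.    ,  1.    ]])}
```

View pics/scene0.png

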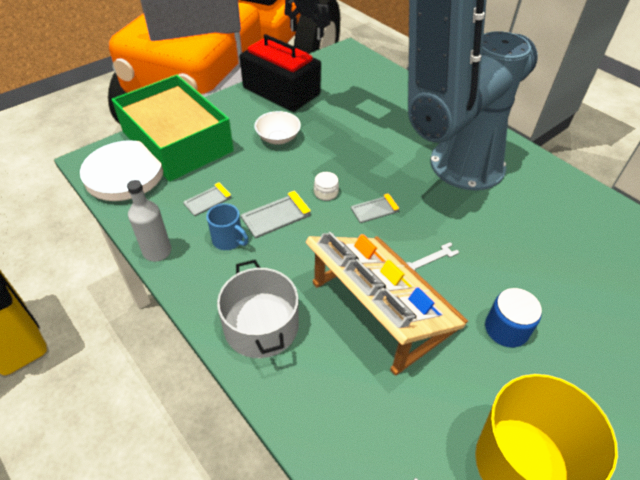

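View pics/top0.png

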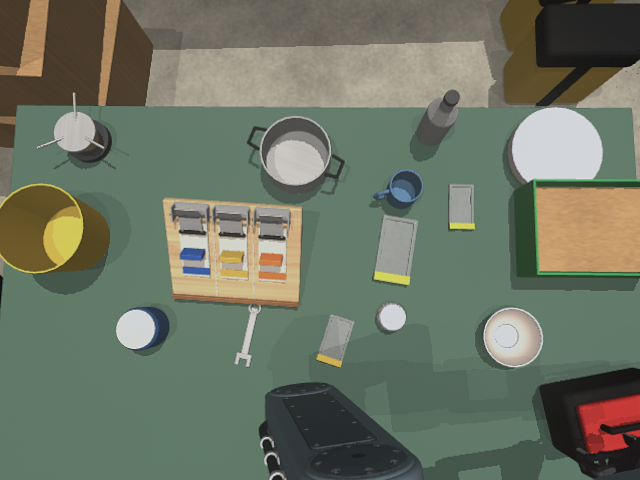

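View pics/wrist0.png

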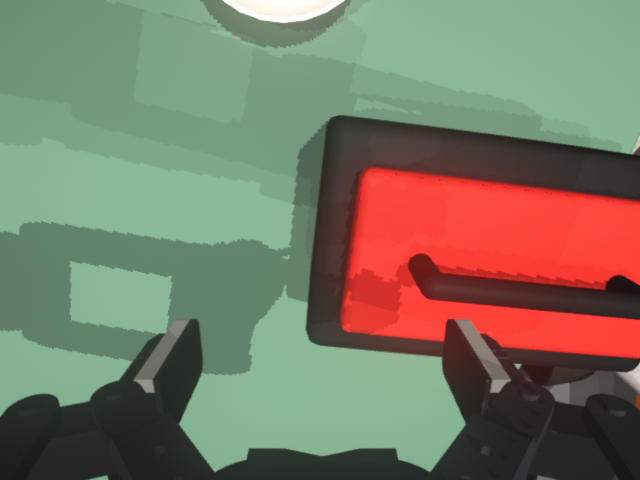

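The top view shows three trays: (396,250), (461,207) and (335,341). The biggest is at (396,250), lying between the mug (405,188) and the tin (391,318), which fits the description. I'll enlarge that tray and the board to confirm.

Run:
```python
import cv2, numpy as np
t=cv2.imread("pics/top0.png"); s=cv2.imread("pics/scene0.png")
a=cv2.resize(t[190:310,155:315],None,fx=5,fy=5,interpolation=cv2.INTER_CUBIC)
b=cv2.resize(t[160:380,310:500],None,fx=2.7,fy=2.7,interpolation=cv2.INTER_CUBIC)
c=cv2.resize(s[220:370,300:470],None,fx=4,fy=4,interpolation=cv2.INTER_CUBIC)
d=cv2.resize(s[170:260,170:410],None,fx=3.3,fy=3.3,interpolation=cv2.INTER_CUBIC)
for n,i in zip("abcd",(a,b,c,d)): cv2.imwrite(f"pics/crop_{n}.png",i); print(i.shape)
```

```text
(600, 800, 3)
(594, 513, 3)
(600, 680, 3)
(297, 792, 3)
```

View pics/crop_a.png

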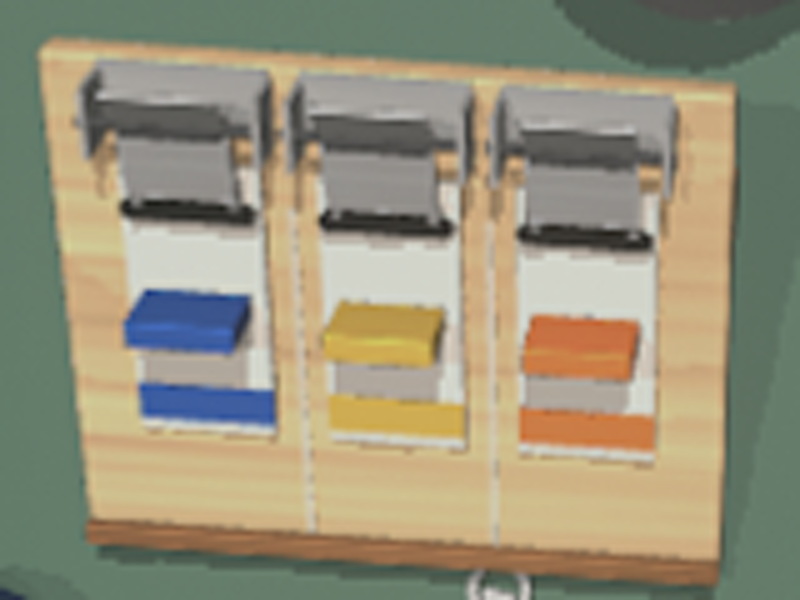

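View pics/crop_b.png

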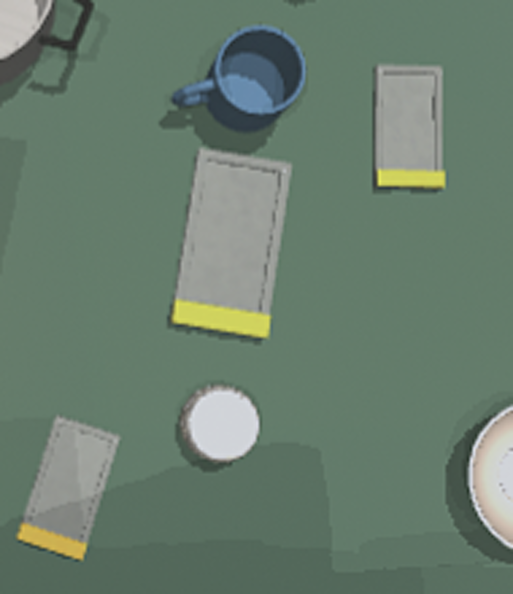

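View pics/crop_c.png

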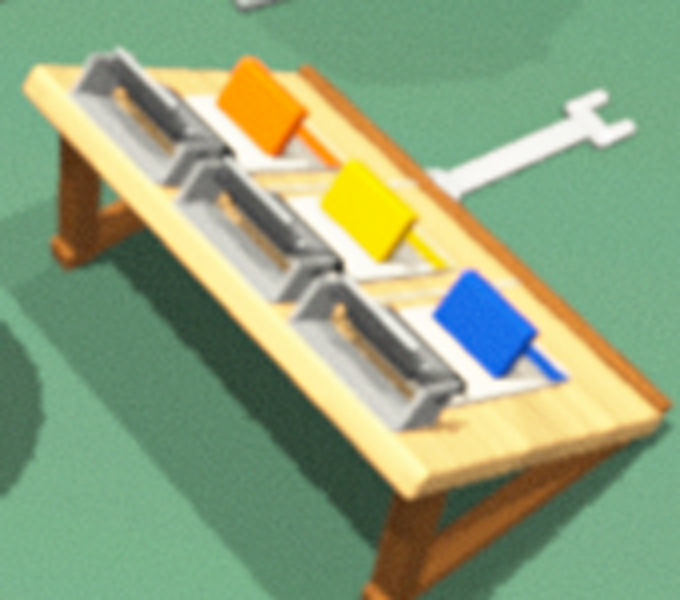

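View pics/crop_d.png

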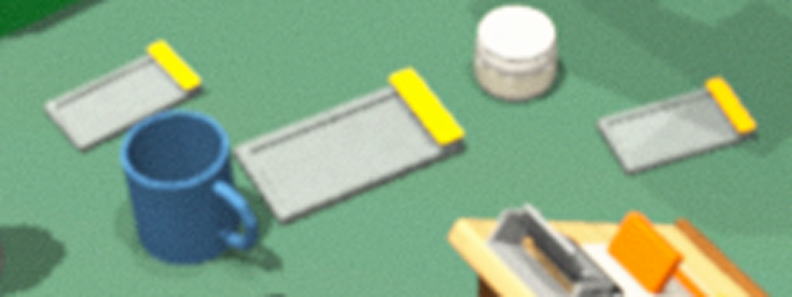

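The enlarged crops confirm it: the tray at (396,250) in top and (275,215) in scene is the largest, and its lip faces the robot. From left to right in top the cards are blue, yellow and orange. Next I'll triangulate key points from the two fixed views.

```bash
cat > h.py <<'E'
import numpy as np, cv2
from cell import ctrl
from scipy.spatial.transform import Rotation as R
np.set_printoptions(precision=4,suppress=True)
def toolT(o):
    q=o["tool_rot"]; T=np.eye(4); T[:3,:3]=R.from_quat([q[1],q[2],q[3],q[0]]).as_matrix(); T[:3,3]=o["tool_pos"]; return T
def ray(n,uv,T=None):
    m=ctrl.camera_model(n); K=m["K"]
    dist=np.array([m["k1"],0,0,0,0.])
    p=cv2.undistortPoints(np.array([[uv]],float),K,dist)[0,0]
    C=m["cam_to_world"] if n!="wrist" else T@m["T_tool_cam"]
    d=C[:3,:3]@np.array([p[0],-p[1],-1]); return C[:3,3],d/np.linalg.norm(d)
def plane(r,z): return r[0]+r[1]*(z-r[0][2])/r[1][2]
def tri(*rs):
    A=0;b=0
    for o,d in rs:
        P=np.eye(3)-np.outer(d,d); A=A+P; b=b+P@o
    x=np.linalg.solve(A,b); return x,[1000*np.linalg.norm((np.eye(3)-np.outer(d,d))@(x-o)) for o,d in rs]
def proj(n,X,T=None):
    m=ctrl.camera_model(n); C=m["cam_to_world"] if n!="wrist" else T@m["T_tool_cam"]
    p=np.linalg.inv(C)@np.r_[X,1]; v=np.array([[p[0],-p[1],-p[2]]])
    return cv2.projectPoints(v,np.zeros(3),np.zeros(3),m["K"],np.array([m["k1"],0,0,0,0.]))[0][0,0]
E
python3 - <<'E'
from h import *
ta=lambda x,y:(155+x/5-.4,190+y/5-.4)
sc=lambda x,y:(300+x/4-.4,220+y/4-.4)
tb=lambda x,y:(310+x/2.7-.3,160+y/2.7-.3)
sd=lambda x,y:(170+x/3.3-.35,170+y/3.3-.35)
pts={"board hiL(blue)":(ta(42,42),sc(413,490)),"board hiR(or)":(ta(737,88),sc(30,85)),
"blue topedge L":(ta(147,290),sc(537,330)),"blue topedge R":(ta(250,298),sc(470,272)),
"yel L":(ta(342,302),sc(415,220)),"yel R":(ta(444,310),sc(352,160)),
"or L":(ta(535,316),sc(303,105)),"or R":(ta(638,320),sc(247,57)),
"tray lip nearL":(tb(172,324),sd(462,145)),"tray lip nearR":(tb(267,337),sd(408,68)),
"tray lip innerL":(tb(177,300),sd(440,145)),"tray lip innerR":(tb(270,316),sd(390,75)),
"tray farL":(tb(202,148),sd(285,220)),"tray farR":(tb(292,163),sd(238,148))}
for k,(a,b) in pts.items():
    x,e=tri(ray("top",a),ray("scene",b)); print(k,x,np.array(e))
E
```

```text
board hiL(blue) [0.6698 0.3485 0.1636] [0.7479 0.7479]
board hiR(or) [0.6505 0.0403 0.1598] [2.5596 2.5596]
blue topedge L [0.5543 0.3115 0.1456] [11.8192 11.8192]
blue topedge R [0.5517 0.2651 0.1429] [11.0095 11.0095]
yel L [0.5498 0.2237 0.1435] [11.2653 11.2653]
yel R [0.5472 0.1762 0.1457] [9.7153 9.7153]
or L [0.5442 0.1346 0.1512] [9.6756 9.6756]
or R [0.5429 0.0887 0.1498] [9.5643 9.5643]
tray lip nearL [ 0.4985 -0.1338  0.0048] [0.8401 0.8401]
tray lip nearR [ 0.4871 -0.2187  0.0218] [0.32 0.32]
tray lip innerL [ 0.5197 -0.1369  0.0162] [1.3983 1.3983]
tray lip innerR [ 0.5055 -0.2208  0.0234] [1.1547 1.1547]
tray farL [ 0.6609 -0.1599  0.0061] [4.2513 4.2513]
tray farR [ 0.6469 -0.2435  0.0107] [3.4841 3.4841]
```

Run:
```python
from h import *
ta=lambda x,y:(155+x/5-.4,190+y/5-.4)
sc=lambda x,y:(300+x/4-.4,220+y/4-.4)
pts={
"blue topedge L":(ta(125,347),sc(537,330)),"blue topedge R":(ta(237,352),sc(470,270)),
"yel L":(ta(325,360),sc(415,220)),"yel R":(ta(436,365),sc(352,159)),
"or L":(ta(523,374),sc(303,105)),"or R":(ta(632,378),sc(247,56)),
"clip bar y L":(ta(318,222),sc(338,268)),"clip bar y R":(ta(452,232),sc(233,155)),
"board lowL":(ta(88,520),sc(662,420)),
"board lowR":(ta(720,560),sc(312,75))}
for k,(a,b) in pts.items():
    x,e=tri(ray("top",a),ray("scene",b)); print(k,x,np.array(e))
```

```text
blue topedge L [0.5369 0.3151 0.1317] [0.2879 0.2879]
blue topedge R [0.5346 0.2658 0.129 ] [1.2189 1.2189]
yel L [0.532  0.2251 0.1284] [0.1211 0.1211]
yel R [0.5298 0.1747 0.13  ] [0.3744 0.3744]
or L [0.5265 0.1336 0.1355] [0.8179 0.8179]
or R [0.5247 0.0853 0.1332] [0.0936 0.0936]
clip bar y L [0.5936 0.2273 0.141 ] [0.2456 0.2456]
clip bar y R [0.5925 0.1565 0.1641] [8.9933 8.9933]
board lowL [0.4592 0.363  0.0248] [1.8361 1.8361]
board lowR [0.4387 0.0555 0.029 ] [6.8735 6.8735]
```

The downslope top edges of the bars triangulate with 0.1 to 1.2 mm residuals. They are about 50 mm wide, 90 mm apart and at z≈0.131, against 0.1317 expected, and the board yaw comes to about -3.2°. I'll turn the tool so its jaws run along the board's y, then view the tray with the wrist camera.

```bash
python3 -m inch '{"gripper":[85,85,85,85,85,85,85,85,85,85,85,85,85,85,85,85,85,85],"dp":[[0,0,0],[0,0,0],[0,0,0],[0,0,0],[-32,-35,0],[-32,-35,0],[-32,-35,0],[-32,-35,0],[-32,-35,0],[-32,-35,0],[-32,-35,0],[-32,-35,0],[-32,-35,0],[-32,-35,0],[-32,-35,0],[-32,-35,0],[0,0,0],[0,0,0]],"turn":[0.092,0.092,0.092,0.092,0,0,0,0,0,0,0,0,0,0,0,0,0,0]}'
python3 - <<'E'
from h import *
o=ctrl.observe(); T=toolT(o); im=ctrl.snapshot("wrist"); cv2.imwrite("pics/w1.png",im[:,:,::-1]); np.save("T1.npy",T); print(T,o["joints"],o["contact_force"])
E
```

```text
clock: 2.4
tool_pos: [0.6172, -0.1867, 0.3032]
tool_rot: [-0.0, -0.688, 0.726, 0.001]
contact_force: [-0.6, -0.2, 0.4]
finger_gap: 0.995
[[-0.0546 -0.9985 -0.0013  0.6172]
 [-0.9985  0.0546  0.0002 -0.1867]
 [-0.0002  0.0014 -1.      0.3032]
 [ 0.      0.      0.      1.    ]] [-0.4774  0.3348  1.4191 -0.0004  1.389   1.1481] [-0.5539 -0.1503  0.3793]
```

View pics/w1.png

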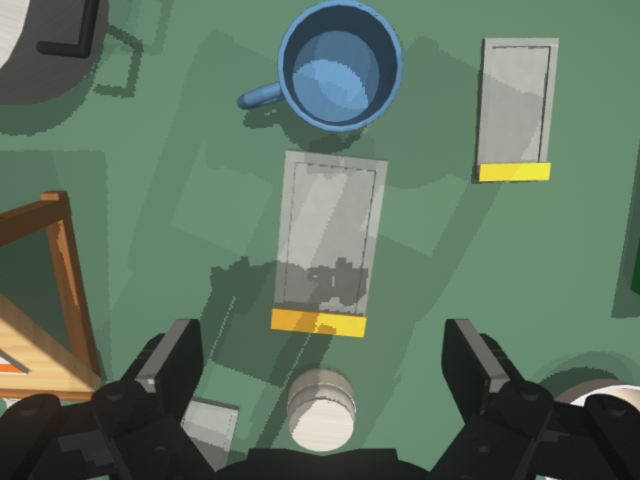

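Run:
```python
import cv2
a=cv2.imread("pics/w1.png")[140:350,260:400]
cv2.imwrite("pics/w1c.png",cv2.resize(a,(560,600) if 0 else None,fx=2.85,fy=2.85,interpolation=cv2.INTER_CUBIC))
```

```text
(no output)
```

View pics/w1c.png

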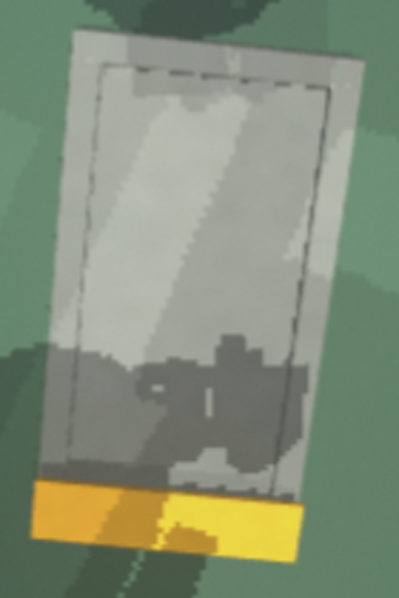

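Run:
```python
from h import *
T=np.load("T1.npy")
w=lambda x,y:(260+x/2.85-.3,140+y/2.85-.3)
tb=lambda x,y:(310+x/2.7-.3,160+y/2.7-.3)
P={"farL":(w(74,30),.010,tb(202,148)),"farR":(w(364,62),.010,tb(292,163)),"inL":(w(36,480),.021,tb(177,300)),"inR":(w(303,506),.021,tb(271,316)),"outL":(w(32,538),.021,tb(172,324)),"outR":(w(297,562),.021,tb(267,337))}
Q={}
for k,(a,z,b) in P.items():
    r=ray("wrist",a,T); Q[k]=plane(r,z); x,e=tri(r,ray("top",b)); print(k,Q[k],"top:",plane(ray("top",b),z),"tri",x,e[0])
far=(Q["farL"]+Q["farR"])/2; out=(Q["outL"]+Q["outR"])/2; inn=(Q["inL"]+Q["inR"])/2
v=(far-out)[:2]; print("len",np.linalg.norm(v),"yaw",np.degrees(np.arctan2(v[1],v[0])))
wv=(Q["farL"]-Q["farR"])[:2]; print("wid",np.linalg.norm(wv),np.degrees(np.arctan2(-wv[0],wv[1])))
wv=(Q["outL"]-Q["outR"])[:2]; print("wid",np.linalg.norm(wv),np.degrees(np.arctan2(-wv[0],wv[1])))
u=v/np.linalg.norm(v); print("centre",(far+out)/2, far[:2]-u*.0825, inn[:2]+u*.0615)
```

```text
farL [ 0.6646 -0.1571  0.01  ] top: [ 0.6633 -0.1625  0.01  ] tri [ 0.6637 -0.1597  0.0169] 2.4842212020623853
farR [ 0.6504 -0.2439  0.01  ] top: [ 0.6497 -0.2461  0.01  ] tri [ 0.65   -0.2452  0.0084] 1.130960100411647
inL [ 0.5223 -0.1341  0.021 ] top: [ 0.5204 -0.1375  0.021 ] tri [ 0.5212 -0.1358  0.0206] 1.9148006606122732
inR [ 0.5081 -0.2211  0.021 ] top: [ 0.5065 -0.223   0.021 ] tri [ 0.5067 -0.2223  0.0189] 1.032796037032985
outL [ 0.501  -0.1308  0.021 ] top: [ 0.4984 -0.1328  0.021 ] tri [ 0.4991 -0.1317  0.0187] 1.443613464133566
outR [ 0.4872 -0.2186  0.021 ] top: [ 0.4874 -0.2191  0.021 ] tri [ 0.4874 -0.2188  0.0213] 0.2118122929798959
len 0.16540733241859334 yaw -8.972897826315918
wid 0.08789182192862521 -9.29784658443699
wid 0.08892520412799176 -8.927878655835004
centre [ 0.5758 -0.1876  0.0155] [ 0.576  -0.1876] [ 0.5759 -0.1872]
```

The tray measures 165.4 × 88 mm, which fits the largest, with its centre at (0.5758, -0.1876) and yaw -9.0°. Now to the board.

```bash
python3 -m inch '{"gripper":[85,85,85,85,85,85,85,85,85,85,85,85],"dp":[[-38.3,7.8,0],[-38.3,7.8,0],[-38.3,7.8,0],[-38.3,7.8,0],[-38.3,7.8,0],[-38.3,7.8,0],[-38.3,7.8,0],[-38.3,7.8,0],[-38.3,7.8,0],[-38.3,7.8,0],[0,0,0],[0,0,0]],"turn":[0,0,0,0,0,0,0,0,0,0,0,0]}'
python3 - <<'E'
from h import *
o=ctrl.observe(); T=toolT(o); im=ctrl.snapshot("wrist"); cv2.imwrite("pics/w2.png",im[:,:,::-1]); np.save("T2.npy",T); print(T[:3,3],o["joints"],o["contact_force"])
E
```

```text
clock: 3.95
tool_pos: [0.5608, 0.1987, 0.304]
tool_rot: [-0.0, -0.687, 0.727, -0.0]
contact_force: [0.1, -0.9, 0.3]
finger_gap: 0.996
[0.5608 0.1987 0.304 ] [ 0.1414  0.2247  1.555  -0.0006  1.3619  1.7685] [ 0.1496 -0.8691  0.2782]
```

View pics/w2.png

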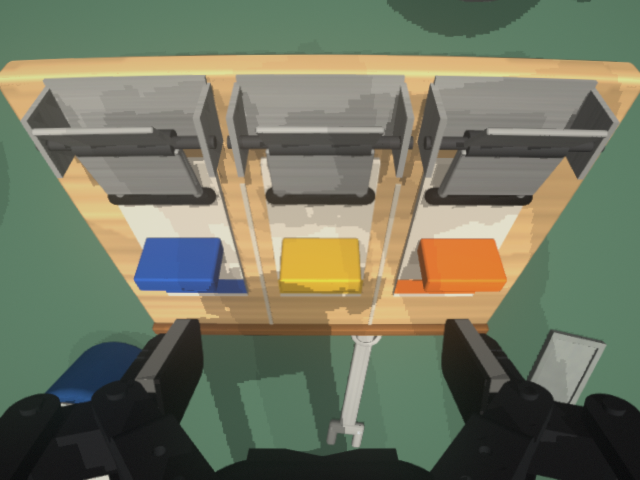

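The yellow bar spans (281–360, 238–292), centred. I'll enlarge it for a second measurement.

Run:
```python
import cv2
a=cv2.imread("pics/w2.png")[225:305,120:520]
cv2.imwrite("pics/w2c.png",cv2.resize(a,None,fx=2,fy=4,interpolation=cv2.INTER_CUBIC))
from h import *
T=np.load("T2.npy")
# predicted downslope & upslope top edges of bars from fixed-view measurement
bx=np.array([.9984,-.0559,0]);by=np.array([.0559,.9984,0]);c,s=np.cos(np.radians(35)),np.sin(np.radians(35))
up=bx*c+np.array([0,0,s]);nn=-bx*s+np.array([0,0,c])
mid=np.array([.5307,.1999,.1311])
for k in (1,0,-1):
  for e in (0,.014):
    print(k,e,[proj("wrist",mid+by*(k*.09+d)+up*e,T) for d in(.025,-.025)])
```

```text
1 0 [array([144.6953, 289.5336]), array([221.8808, 289.8957])]
1 0.014 [array([137.0912, 277.6945]), array([217.5097, 277.9874])]
0 0 [array([284.6318, 290.0382]), array([363.4635, 290.0321])]
0 0.014 [array([282.9832, 278.102 ]), array([365.2709, 278.0953])]
-1 0 [array([426.2034, 289.8798]), array([503.3586, 289.5051])]
-1 0.014 [array([430.7306, 277.9701]), array([511.1119, 277.6636])]
```

View pics/w2c.png

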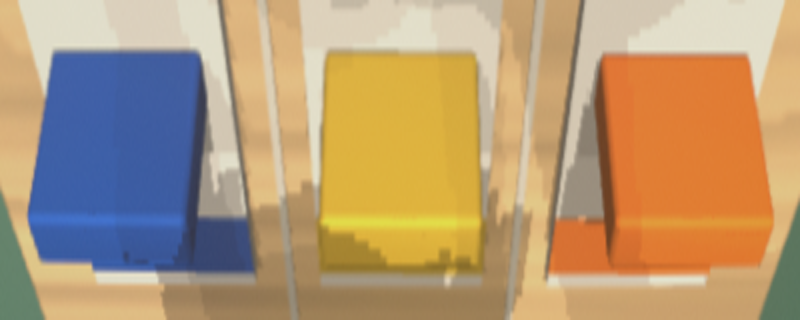

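The wrist view agrees with the fixed-view prediction to about 3 px (≈2 mm, bars slightly towards +y). Yellow grip is at about (0.545, 0.201, 0.122). I'll grasp a little high on the bar so the gripper body clears the clip, and descend in stages.

```bash
python3 -m inch '{"gripper":[66,66,66,66,66,66,66,66],"dp":[[-1,11,0],[0,11,0],[0,0,30],[0,0,30],[0,0,25],[0,0,15],[0,0,0],[0,0,0]],"turn":[0,0,0,0,0,0,0,0]}'
python3 - <<'E'
from h import *
o=ctrl.observe(); T=toolT(o); im=ctrl.snapshot("wrist"); cv2.imwrite("pics/w3.png",im[:,:,::-1]); np.save("T3.npy",T); print(T[:3,3],o["finger_gap"],o["contact_force"])
im=ctrl.snapshot("scene");cv2.imwrite("pics/s3.png",cv2.resize(im[180:380,280:480,::-1],None,fx=3,fy=3,interpolation=cv2.INTER_CUBIC))
E
```

```text
clock: 5.0
tool_pos: [0.5394, 0.2021, 0.2051]
tool_rot: [0.001, -0.687, 0.726, -0.001]
contact_force: [0.1, -0.1, 0.1]
finger_gap: 0.772
[0.5394 0.2021 0.2051] 0.7715883362376599 [ 0.1468 -0.0635  0.1029]
```

View pics/w3.png

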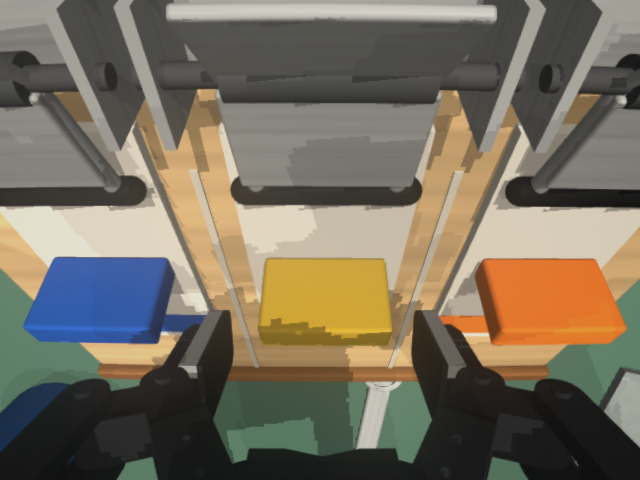

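View pics/s3.png

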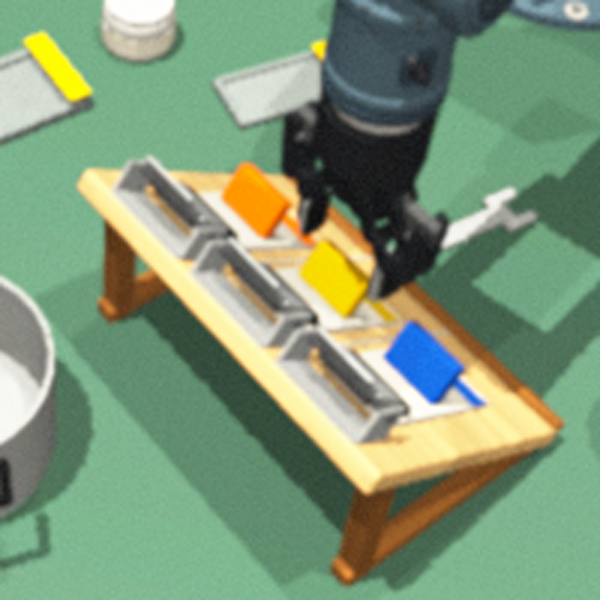

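```bash
python3 - <<'E'
from h import *
T=np.load("T3.npy")
bx=np.array([.9984,-.0559,0]);by=np.array([.0559,.9984,0]);c,s=np.cos(np.radians(35)),np.sin(np.radians(35))
up=bx*c+np.array([0,0,s]);nn=-bx*s+np.array([0,0,c])
mid=np.array([.5295,.2018,.1315])
for e in (0,.014):print([proj("wrist",mid+by*d+up*e,T) for d in(.025,-.025)])
print([proj("wrist",T[:3,3]+T[:3,:3]@np.array([d,0,.054]),T) for d in (-.033,.033)])
E
python3 -m inch '{"gripper":[66,66,66],"dp":[[0,0,10],[0,0,8],[0,0,0]],"turn":[0,0,0]}'
```

```text
[array([263.2276, 345.6184]), array([389.5104, 345.7461])]
[array([258.9431, 329.9873]), array([394.4081, 330.1223])]
[array([228.6917, 350.283 ]), array([420.0198, 350.3603])]
clock: 5.48
tool_pos: [0.5381, 0.2019, 0.1846]
tool_rot: [-0.001, -0.687, 0.726, 0.001]
contact_force: [0.3, 0.4, -0.2]
finger_gap: 0.77
```

```bash
python3 -m inch '{"gripper":[40,40,40,40,40],"dp":[[0,0,0],[0,0,0],[0,0,0],[0,0,0],[0,0,0]],"turn":[0,0,0,0,0]}'
python3 -m inch '{"gripper":[40,40],"dp":[[0,0.4,0.3],[0,0,0]],"turn":[0,0]}'
```

```text
clock: 6.1
tool_pos: [0.5388, 0.2018, 0.1862]
tool_rot: [-0.0, -0.687, 0.726, -0.0]
contact_force: [-3.6, -4.3, 4.9]
finger_gap: 0.568
clock: 6.35
tool_pos: [0.5387, 0.2017, 0.1861]
tool_rot: [0.0, -0.687, 0.726, -0.0]
contact_force: [-2.0, -5.0, 4.9]
finger_gap: 0.573
```

```bash
for i in 1; do python3 -m inch '{"gripper":[40,40],"dp":[[0,0.8,0.6],[0,0,0]],"turn":[0,0]}'; python3 -m inch '{"gripper":[40,40],"dp":[[0,0.8,0.6],[0,0,0]],"turn":[0,0]}'; done
```

```text
clock: 6.6
tool_pos: [0.5386, 0.2018, 0.1861]
tool_rot: [0.001, -0.687, 0.726, -0.001]
contact_force: [-1.3, -4.8, 6.4]
finger_gap: 0.574
clock: 6.85
tool_pos: [0.5385, 0.2017, 0.1861]
tool_rot: [0.001, -0.687, 0.726, -0.002]
contact_force: [-0.6, -5.9, 7.8]
finger_gap: 0.569
```

```bash
python3 -m inch '{"gripper":[40,40],"dp":[[0,0.8,0.6],[0,0,0]],"turn":[0,0]}'; python3 -m inch '{"gripper":[40,40],"dp":[[0,0.8,0.6],[0,0,0]],"turn":[0,0]}'
```

```text
clock: 7.1
tool_pos: [0.5384, 0.2018, 0.1861]
tool_rot: [0.002, -0.687, 0.726, -0.002]
contact_force: [1.1, -5.0, 9.9]
finger_gap: 0.57
clock: 7.35
tool_pos: [0.5382, 0.2017, 0.1861]
tool_rot: [0.003, -0.687, 0.726, -0.003]
contact_force: [1.9, -6.1, 11.5]
finger_gap: 0.576
```

Yellow took about 8 N along the slope with the TCP moving under 0.6 mm, so it's firm. I'll ease off, release, and try blue (+90 mm along board y).

```bash
python3 -m inch '{"gripper":[40,40,66,66,66,66,66,66],"dp":[[0,-1.8,-1.4],[0,-1.8,-1.3],[0,0,0],[0,0,0],[0,0,-25],[0,0,-25],[0,0,-5],[0,0,0]],"turn":[0,0,0,0,0,0,0,0]}'
python3 - <<'E'
from h import *
o=ctrl.observe(); T=toolT(o); im=ctrl.snapshot("wrist"); cv2.imwrite("pics/w4.png",im[:,:,::-1]); np.save("T4.npy",T); print(T[:3,3],o["finger_gap"],o["contact_force"])
E
```

```text
clock: 8.35
tool_pos: [0.5388, 0.2023, 0.2406]
tool_rot: [0.0, -0.687, 0.726, 0.0]
contact_force: [-0.2, -0.3, 0.8]
finger_gap: 0.777
[0.5388 0.2023 0.2406] 0.7766084774744895 [-0.2104 -0.2786  0.7986]
```

View pics/w4.png

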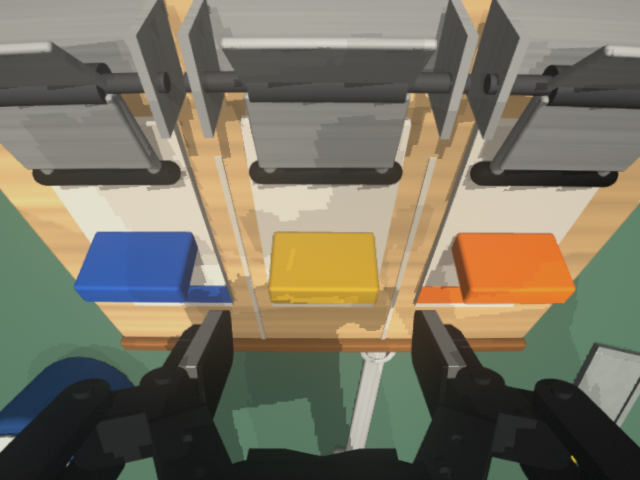

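The yellow bar is still in line with its neighbours (lower edges all near row 302). On to blue.

```bash
python3 -m inch '{"gripper":[66,66,66,66,66,66,66,66],"dp":[[-45,0,0],[-44,0,0],[0,0,0],[0,0,25],[0,0,20],[0,0,10],[0,0,0],[0,0,0]],"turn":[0,0,0,0,0,0,0,0]}'
python3 -m inch '{"gripper":[40,40,40,40,40],"dp":[[0,0,0],[0,0,0],[0,0,0],[0,0,0],[0,0,0]],"turn":[0,0,0,0,0]}'
python3 -m inch '{"gripper":[40,40],"dp":[[0,0.8,0.6],[0,0,0]],"turn":[0,0]}'
python3 -m inch '{"gripper":[40,40],"dp":[[0,0.8,0.6],[0,0,0]],"turn":[0,0]}'
```

```text
clock: 9.4
tool_pos: [0.5443, 0.2909, 0.1866]
tool_rot: [0.001, -0.687, 0.726, -0.0]
contact_force: [-0.4, -0.3, 0.4]
finger_gap: 0.776
clock: 10.02
tool_pos: [0.5443, 0.2911, 0.1873]
tool_rot: [0.001, -0.687, 0.726, -0.001]
contact_force: [-1.7, -0.7, 5.9]
finger_gap: 0.571
clock: 10.28
tool_pos: [0.5442, 0.2911, 0.1873]
tool_rot: [0.002, -0.687, 0.726, -0.001]
contact_force: [-0.5, -1.2, 7.0]
finger_gap: 0.568
clock: 10.52
tool_pos: [0.5438, 0.2912, 0.187]
tool_rot: [0.002, -0.687, 0.726, -0.001]
contact_force: [0.8, -1.1, 8.9]
finger_gap: 0.574
```

```bash
python3 -m inch '{"gripper":[40,40],"dp":[[0,0.8,0.6],[0,0,0]],"turn":[0,0]}'; python3 -m inch '{"gripper":[40,40],"dp":[[0,0.8,0.6],[0,0,0]],"turn":[0,0]}'
```

```text
clock: 10.78
tool_pos: [0.543, 0.2913, 0.1865]
tool_rot: [0.002, -0.687, 0.726, -0.001]
contact_force: [0.5, -0.7, 8.5]
finger_gap: 0.568
clock: 11.02
tool_pos: [0.5423, 0.2914, 0.186]
tool_rot: [0.002, -0.687, 0.726, -0.001]
contact_force: [1.3, -0.6, 9.0]
finger_gap: 0.572
```

Blue slides with the tool: the TCP follows each step and the force levels off about 3.5 N above baseline. So blue is the slack one. I'll draw it downslope, watching the force.

```bash
python3 -m inch '{"gripper":[40,40,40,40],"dp":[[0,1.64,1.15],[0,1.64,1.15],[0,1.64,1.15],[0,0,0]],"turn":[0,0,0,0]}'; python3 -m inch '{"gripper":[40,40,40,40],"dp":[[0,2.46,1.72],[0,2.46,1.72],[0,2.46,1.72],[0,0,0]],"turn":[0,0,0,0]}'
python3 - <<'E'
from h import *
o=ctrl.observe(); T=toolT(o); im=ctrl.snapshot("wrist"); cv2.imwrite("pics/w5.png",im[:,:,::-1])
E
```

```text
clock: 11.52
tool_pos: [0.5372, 0.2918, 0.1824]
tool_rot: [0.002, -0.687, 0.726, -0.001]
contact_force: [0.5, -0.2, 7.8]
finger_gap: 0.573
clock: 12.02
tool_pos: [0.5297, 0.2923, 0.1771]
tool_rot: [0.002, -0.687, 0.726, -0.001]
contact_force: [-0.1, 0.1, 7.9]
finger_gap: 0.57
```

View pics/w5.png

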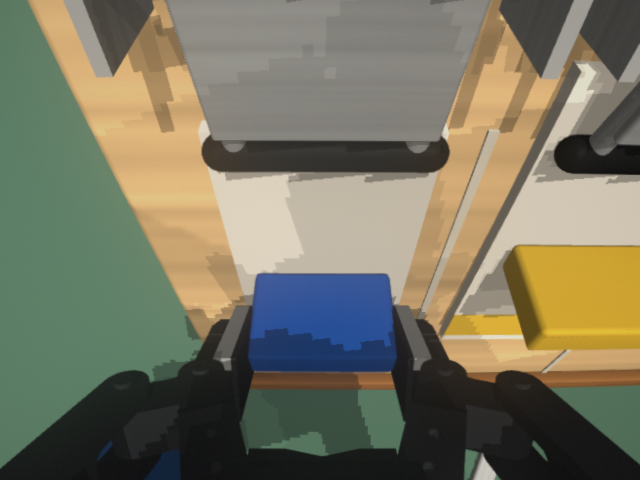

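Blue now sits about 25 mm lower in view than yellow and moves with the jaws (bar at 250–396, 272–370). I'll carry on until clear, then lift square out of the face.

```bash
python3 -m inch '{"gripper":[40,40,40,40,40],"dp":[[0,3.3,2.3],[0,3.3,2.3],[0,3.3,2.3],[0,3.3,2.3],[0,0,0]],"turn":[0,0,0,0,0]}'
python3 -m inch '{"gripper":[40,40,40,40,40],"dp":[[0,3,-4.5],[0,3,-4.5],[0,3,-4.5],[0,3,-4.5],[0,0,0]],"turn":[0,0,0,0,0]}'
python3 - <<'E'
from h import *
o=ctrl.observe(); im=ctrl.snapshot("wrist"); cv2.imwrite("pics/w6.png",im[:,:,::-1])
im=ctrl.snapshot("scene");cv2.imwrite("pics/s6.png",cv2.resize(im[180:380,280:480,::-1],None,fx=3,fy=3,interpolation=cv2.INTER_CUBIC))
E
```

```text
clock: 12.7
tool_pos: [0.5153, 0.293, 0.1669]
tool_rot: [0.001, -0.687, 0.726, -0.0]
contact_force: [-2.6, 0.4, 5.4]
finger_gap: 0.571
clock: 13.32
tool_pos: [0.5031, 0.2933, 0.1842]
tool_rot: [0.0, -0.687, 0.726, -0.0]
contact_force: [-0.7, -0.6, -1.1]
finger_gap: 0.572
```

View pics/w6.png

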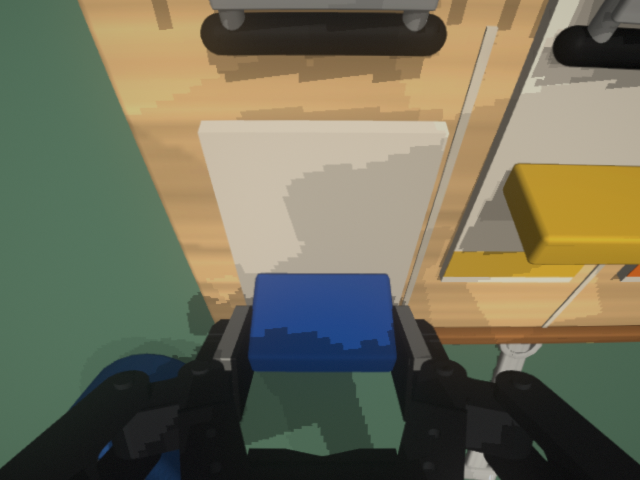

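View pics/s6.png

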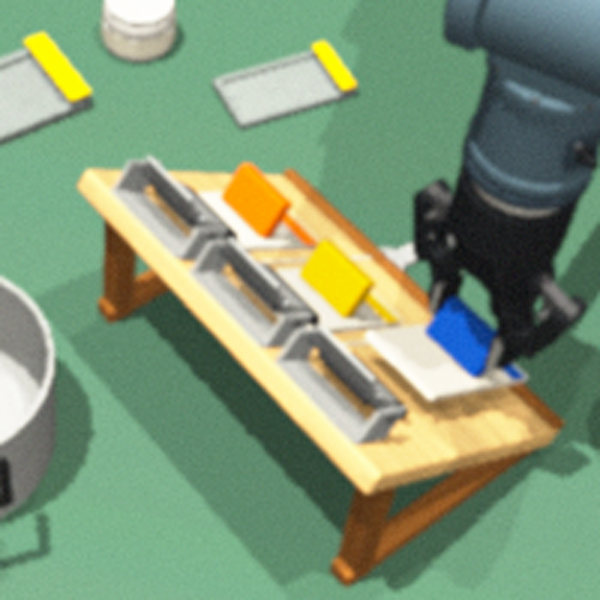

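The card is off the board and held at its 35° tilt, and the force reads −1.1 N in z, which fits the card's weight. Next I'll retreat, lift and carry it to the tray.

```bash
python3 -m inch '{"gripper":[40,40,40,40,40,40],"dp":[[0,5,-12],[0,8,-25],[0,7,-30],[0,0,-30],[0,0,-19],[0,0,0]],"turn":[0,0,0,0,0,0]}'
python3 -m inch '{"gripper":[40,40,40,40,40,40,40,40,40,40,40,40,40,40,40,40],"dp":[[20,-5,0],[40,-9,0],[40,-9,0],[40,-9,0],[40,-9,0],[40,-9,0],[40,-9,0],[40,-9,0],[40,-9,0],[40,-9,0],[40,-9,0],[35,-8,0],[20,-5,0],[0,0,0],[0,0,0],[0,0,0]],"turn":[0,0,0,0,0,0,0,0,0,0,0,0,0,0.052,0.051,0]}'
python3 - <<'E'
from h import *
o=ctrl.observe(); T=toolT(o)
yaw=np.radians(-9.05); tx=np.array([np.cos(yaw),np.sin(yaw)]);ty=np.array([-tx[1],tx[0]])
d=T[:2,3]-np.array([.5758,-.1876]); print(T,"tray xy",d@tx,d@ty,"yaw err deg",np.degrees(np.arctan2(T[1,0],T[0,0]))+99.05)
im=ctrl.snapshot("wrist"); cv2.imwrite("pics/w7.png",im[:,:,::-1]); np.save("T7.npy",T)
im=ctrl.snapshot("scene");cv2.imwrite("pics/s7.png",cv2.resize(im[100:300,160:400,::-1],None,fx=3,fy=3,interpolation=cv2.INTER_CUBIC))
E
```

```text
clock: 14.18
tool_pos: [0.4838, 0.2945, 0.3015]
tool_rot: [0.002, -0.687, 0.726, -0.001]
contact_force: [0.6, -0.1, -0.7]
finger_gap: 0.571
clock: 16.18
tool_pos: [0.5643, -0.1859, 0.2987]
tool_rot: [-0.0, -0.649, 0.761, 0.001]
contact_force: [-0.1, 0.4, -0.8]
finger_gap: 0.566
[[-0.1571 -0.9876 -0.0016  0.5643]
 [-0.9876  0.1571  0.001  -0.1859]
 [-0.0007  0.0017 -1.      0.2987]
 [ 0.      0.      0.      1.    ]] tray xy -0.011676952235762691 -9.383604877969244e-05 yaw err deg 0.012378103355217718
```

View pics/w7.png

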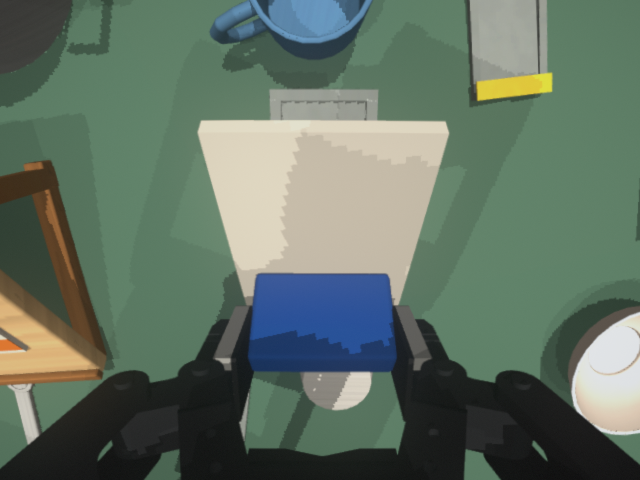

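View pics/s7.png

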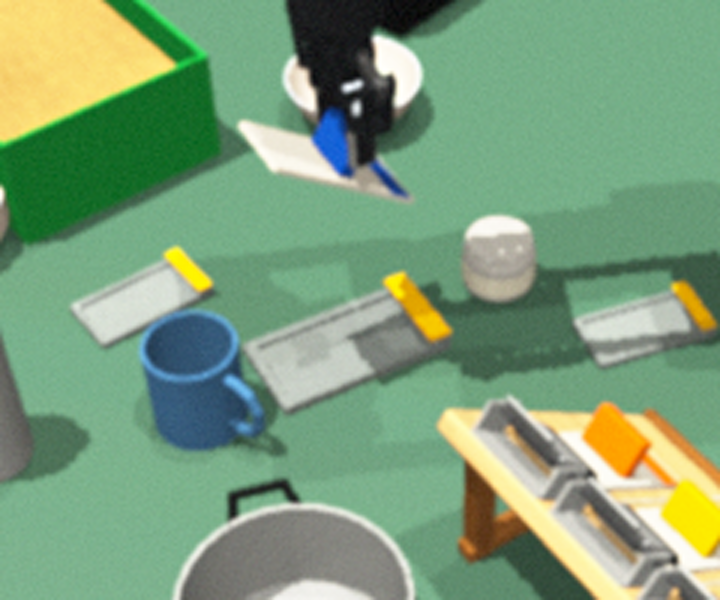

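Nothing has changed in the grip: the card looks the same as before the carry, and its centre line (col 323) falls on the tray's (col 324). I'll work out the card's pose in the tool frame from these corners.

```bash
cat > cardpose.py <<'E'
from h import *
def cardpose(ob,im):
    m=ctrl.camera_model("wrist")
    ok,rv,tv=cv2.solvePnP(np.array(ob,float),np.array(im,float),m["K"],np.array([m["k1"],0,0,0,0.]),flags=cv2.SOLVEPNP_SQPNP)
    err=np.abs(cv2.projectPoints(np.array(ob,float),rv,tv,m["K"],np.array([m["k1"],0,0,0,0.]))[0][:,0]-im).max()
    F=np.diag([1.,-1,-1]); C=np.eye(4); C[:3,:3]=F@cv2.Rodrigues(rv)[0]; C[:3,3]=F@tv[:,0]
    return m["T_tool_cam"]@C, err
E
python3 - <<'E'
from cardpose import *
# card: x up-slope, y = -tool x (image left = +y)
ob=[[.07,.032,0],[.07,-.032,0],[.07,.032,.005],[.07,-.032,.005],[.007,.025,.005],[.007,-.025,.005],[-.007,.025,.039],[-.007,-.025,.039]]
im=[[199,121],[448,121],[201,132],[446,132],[256,274],[389,274],[250,371],[396,371]]
C,e=cardpose(ob,im); print(C,"err px",e,"pitch",np.degrees(np.arctan2(-C[2,0],-C[1,0])))
T=np.load("T7.npy"); W=T@C
for n,p in {"low end":[-.07,0,0],"grip":[0,0,.022],"hi":[.07,0,0]}.items(): print(n,"tool",(C@np.r_[p,1])[:3],"world",(W@np.r_[p,1])[:3])
E
```

```text
[[ 0.0034 -1.      0.0041 -0.0008]
 [-0.8266 -0.0005  0.5628 -0.0184]
 [-0.5628 -0.0053 -0.8266  0.082 ]
 [ 0.      0.      0.      1.    ]] err px 3.6014027153839834 pitch 34.250729767283936
low end tool [-0.001   0.0394  0.1214] world [ 0.5253 -0.1786  0.1774]
grip tool [-0.0007 -0.006   0.0638] world [ 0.5702 -0.1861  0.2349]
hi tool [-0.0005 -0.0763  0.0426] world [ 0.6396 -0.1973  0.256 ]
```

This agrees with the plan: pitch 34.3°, grip point 6 mm off and 64 mm below the TCP, and the low end reaches the floor at TCP z≈0.127. I'll go down to just above that.

```bash
python3 -m inch '{"gripper":[40,40,40,40,40,40,40,40],"dp":[[0,0,30],[0,0,40],[0,0,40],[0,0,30],[0,0,15],[0,0,9],[0,0,0],[0,0,0]],"turn":[0,0,0,0,0,0,0,0]}'
python3 -m inch '{"gripper":[40,40,40],"dp":[[0,0,4],[0,0,4],[0,0,0]],"turn":[0,0,0]}'
```

```text
clock: 17.27
tool_pos: [0.5655, -0.1863, 0.137]
tool_rot: [0.0, -0.649, 0.761, -0.001]
contact_force: [0.7, 0.5, 0.0]
finger_gap: 0.568
clock: 17.65
tool_pos: [0.5658, -0.1863, 0.129]
tool_rot: [0.001, -0.649, 0.761, -0.001]
contact_force: [0.5, 1.3, 5.9]
finger_gap: 0.571
```

Contact at z≈0.129 (≈+6 N). Now I'll lower it while moving outward so the card pivots in the pads.

```bash
python3 -m inch '{"gripper":[40,40,40,40],"dp":[[0,-1.5,2],[0,-1.5,2],[0,-1.5,2],[0,0,0]],"turn":[0,0,0,0]}'
python3 - <<'E'
from h import *
im=ctrl.snapshot("wrist"); cv2.imwrite("pics/w8.png",im[:,:,::-1])
E
```

```text
clock: 18.15
tool_pos: [0.5717, -0.1874, 0.1246]
tool_rot: [0.001, -0.649, 0.761, -0.003]
contact_force: [2.0, 2.0, 11.0]
finger_gap: 0.564
```

View pics/w8.png

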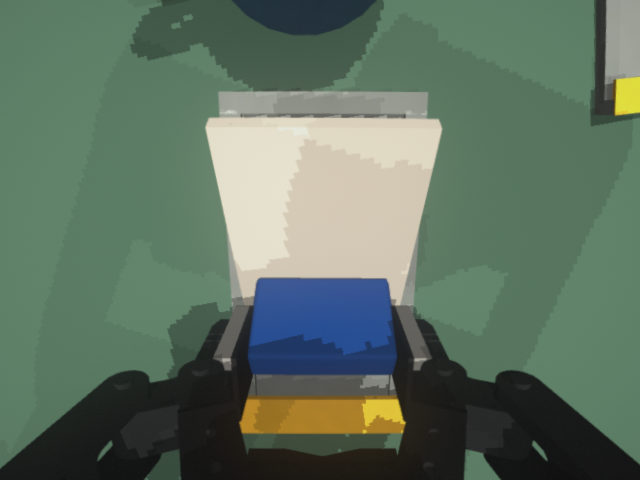

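It is pivoting (the far end has dropped, and force is only 11 N). I'll keep going.

```bash
python3 -m inch '{"gripper":[40,40,40,40,40],"dp":[[0,-1.5,2.5],[0,-1.5,2.5],[0,-1.5,2.5],[0,-1.5,2.5],[0,0,0]],"turn":[0,0,0,0,0]}'
python3 - <<'E'
from h import *
im=ctrl.snapshot("wrist"); cv2.imwrite("pics/w9.png",im[:,:,::-1]); np.save("T9.npy",toolT(ctrl.observe()))
E
```

```text
clock: 18.82
tool_pos: [0.5798, -0.1892, 0.1162]
tool_rot: [0.003, -0.649, 0.761, -0.005]
contact_force: [8.0, 1.3, 13.9]
finger_gap: 0.572
```

View pics/w9.png

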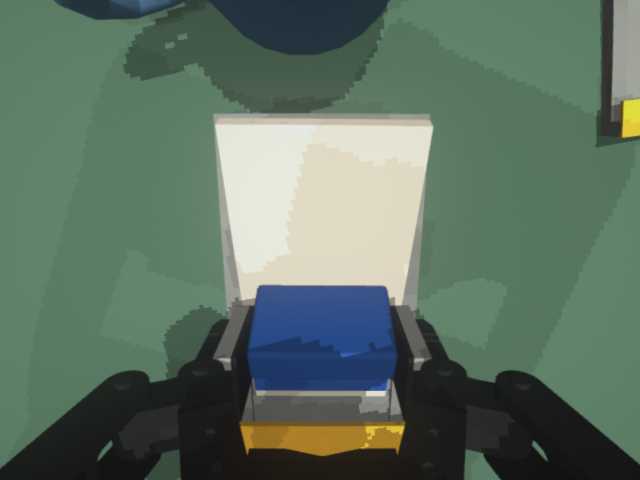

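Run:
```python
import cv2
a=cv2.imread("pics/w9.png")[100:440,200:450]
cv2.imwrite("pics/w9c.png",cv2.resize(a,None,fx=1.75,fy=1.75,interpolation=cv2.INTER_CUBIC))
from cardpose import *
ob=[[.07,.032,.005],[.07,-.032,.005],[.007,.025,.005],[.007,-.025,.005],[-.07,.032,.005],[-.07,-.032,.005]]
im=[[216,126],[432,126],[258.5,287],[388,287]]
C,e=cardpose(ob[:4],im)
T=np.load("T9.npy"); W=T@C
yaw=np.radians(-9.05); tx=np.array([np.cos(yaw),np.sin(yaw)])
print("err",e,"pitch",np.degrees(np.arctan2(-C[2,0],-C[1,0])),"bottom low end row",proj("wrist",(W@np.r_[-.07,0,.005,1])[:3],T))
for p in ([-.07,0,0],[0,0,.022],[.07,0,0]):
  w=(W@np.r_[p,1])[:3]; print(w,"trayx",(w[:2]-[.5758,-.1876])@tx)
```

```text
err 0.7722394425873063 pitch 17.652453408901913 bottom low end row [322.7222 405.15  ]
[ 0.5243 -0.18    0.0119] trayx -0.05208399669286259
[ 0.583  -0.1895  0.0548] trayx 0.00743887208469464
[ 0.6555 -0.2011  0.056 ] trayx 0.08080566445717331
```

View pics/w9c.png

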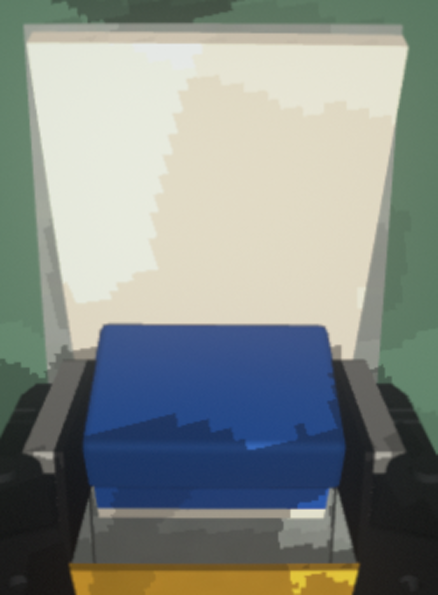

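The low end (row 395) is on the floor at tray x≈-52, just ahead of the lip edge (row 422), with the card tipped about 17°. Next I'll slide it 17 mm under the lip, easing the downward press first.

```bash
python3 -m inch '{"gripper":[40,40,40,40,40,40],"dp":[[0,2,-2],[0,4,0],[0,4,0],[0,4,0],[0,3,0],[0,0,0]],"turn":[0,0,0,0,0,0]}'
python3 - <<'E'
from h import *
im=ctrl.snapshot("wrist"); cv2.imwrite("pics/w10.png",im[:,:,::-1]); np.save("T10.npy",toolT(ctrl.observe()))
im=ctrl.snapshot("scene");cv2.imwrite("pics/s10.png",cv2.resize(im[140:280,190:360,::-1],None,fx=4,fy=4,interpolation=cv2.INTER_CUBIC))
E
```

```text
clock: 19.62
tool_pos: [0.5607, -0.1862, 0.1163]
tool_rot: [0.001, -0.649, 0.761, -0.003]
contact_force: [3.5, -1.1, 9.5]
finger_gap: 0.572
```

View pics/w10.png

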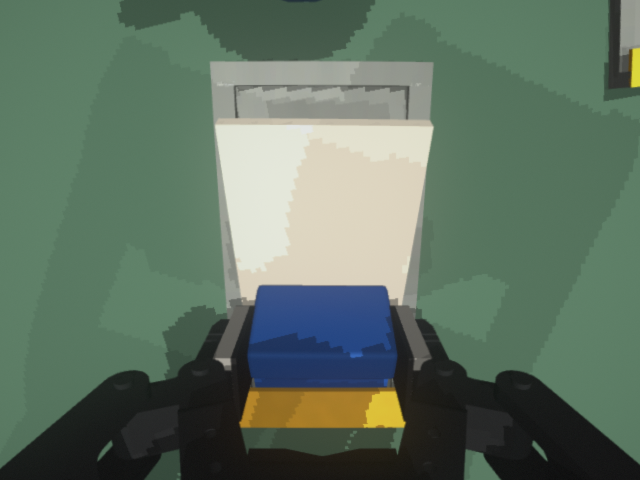

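View pics/s10.png

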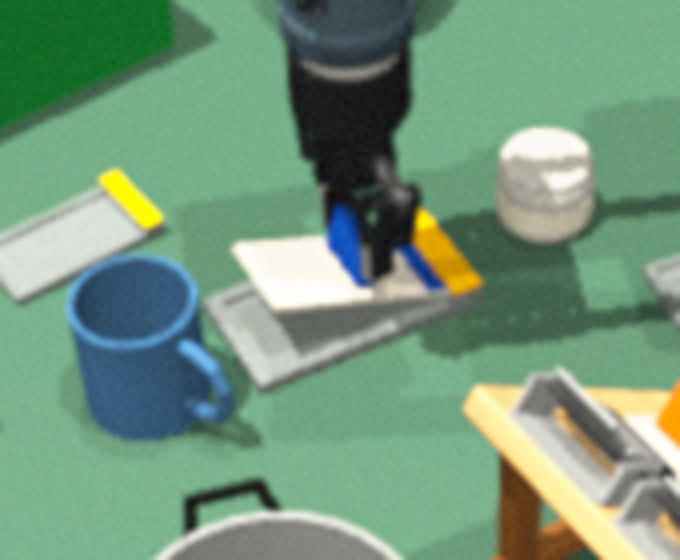

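The low end is under the lip: its blue stripe runs into the lip edge at row 388, and the scene view agrees. Now I'll swing the far end down.

```bash
python3 -m inch '{"gripper":[40,40,40,40,40,40],"dp":[[0,-1.9,2.7],[0,-1.9,2.7],[0,-1.9,2.7],[0,-1.9,2.7],[0,-1.9,2.7],[0,0,0]],"turn":[0,0,0,0,0,0]}'
python3 - <<'E'
from h import *
im=ctrl.snapshot("wrist"); cv2.imwrite("pics/w11.png",im[:,:,::-1]); np.save("T11.npy",toolT(ctrl.observe()))
E
```

```text
clock: 20.48
tool_pos: [0.5709, -0.1878, 0.1031]
tool_rot: [0.002, -0.649, 0.761, -0.004]
contact_force: [4.7, 0.6, 9.1]
finger_gap: 0.576
```

View pics/w11.png

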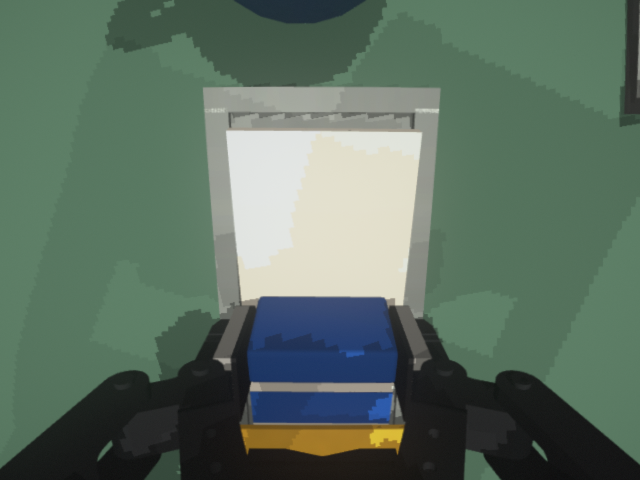

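The far end is dropping inside the far wall, centred sideways. I'll finish the swing.

```bash
python3 -m inch '{"gripper":[40,40,40,40,40],"dp":[[0,-1.3,2.5],[0,-1.3,2.5],[0,-0.5,2],[0,0,1.5],[0,0,0]],"turn":[0,0,0,0,0]}'
python3 - <<'E'
from h import *
im=ctrl.snapshot("wrist"); cv2.imwrite("pics/w12.png",im[:,:,::-1]); np.save("T12.npy",toolT(ctrl.observe()))
im=ctrl.snapshot("scene");cv2.imwrite("pics/s12.png",cv2.resize(im[140:280,190:360,::-1],None,fx=4,fy=4,interpolation=cv2.INTER_CUBIC))
E
```

```text
clock: 21.15
tool_pos: [0.5739, -0.1885, 0.0948]
tool_rot: [0.002, -0.649, 0.761, -0.004]
contact_force: [4.9, -0.6, 9.7]
finger_gap: 0.568
```

View pics/w12.png

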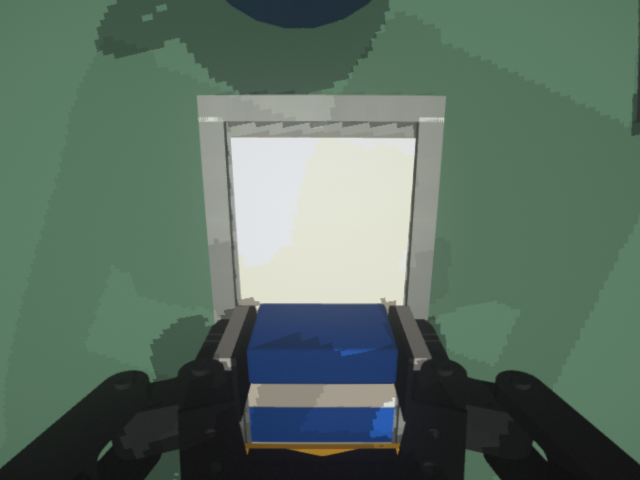

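View pics/s12.png

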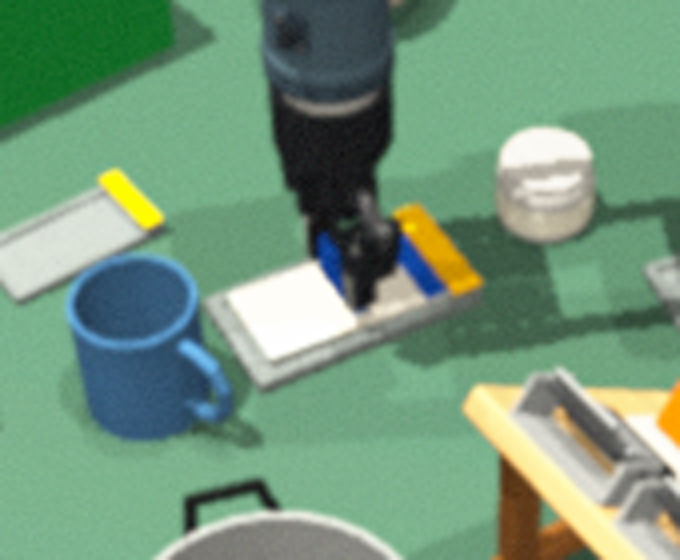

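```bash
python3 -m inch '{"gripper":[40,40,40],"dp":[[0,-0.5,2],[0,0,2],[0,0,0]],"turn":[0,0,0]}'
```

```text
clock: 21.62
tool_pos: [0.5745, -0.1886, 0.0918]
tool_rot: [0.002, -0.649, 0.761, -0.004]
contact_force: [1.7, 0.0, 18.8]
finger_gap: 0.57
```

Force has risen to 19 N as the card bottoms. I'll back off the press a touch, release and lift clear.

```bash
python3 -m inch '{"gripper":[40,66,66,66,66,66,66,66,66],"dp":[[0,0,-2],[0,0,0],[0,0,0],[0,0,0],[0,0,-15],[0,0,-30],[0,0,-40],[0,0,-40],[0,0,0]],"turn":[0,0,0,0,0,0,0,0,0]}'
python3 - <<'E'
from h import *
im=ctrl.snapshot("wrist"); cv2.imwrite("pics/w13.png",im[:,:,::-1]); np.save("T13.npy",toolT(ctrl.observe()))
im=ctrl.snapshot("scene");cv2.imwrite("pics/s13f.png",im[:,:,::-1])
im=ctrl.snapshot("top");cv2.imwrite("pics/t13.png",im[:,:,::-1])
E
```

```text
clock: 22.75
tool_pos: [0.5734, -0.1881, 0.22]
tool_rot: [0.001, -0.649, 0.761, -0.004]
contact_force: [0.4, -0.7, -0.5]
finger_gap: 0.776
```

View pics/w13.png

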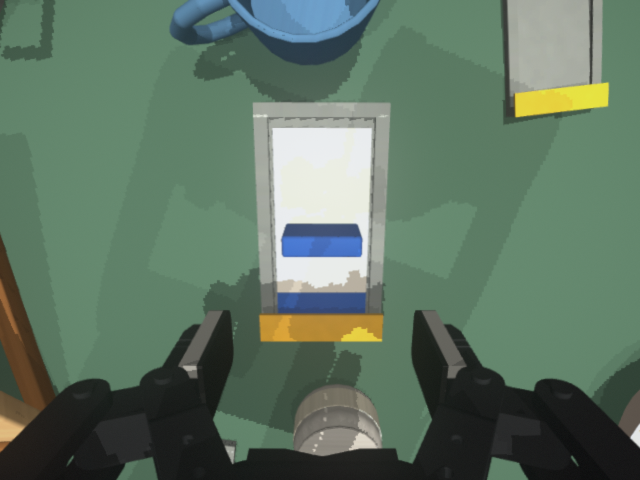

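View pics/s13f.png

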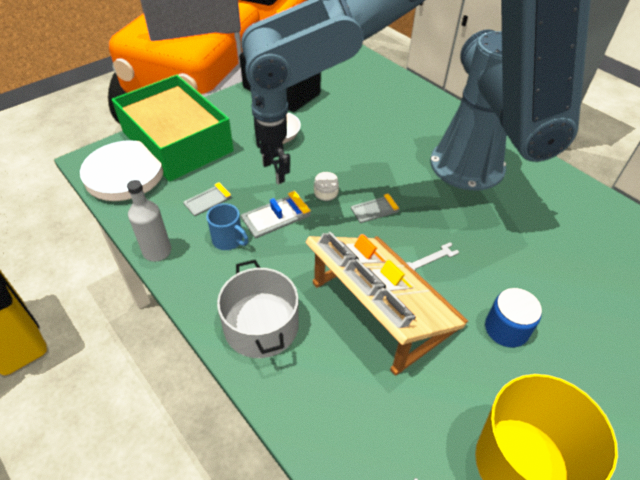

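The card lies in the tray between the walls with its stripe end running under the lip (row 313). I'll measure its tilt and position against the tray, and compare the yellow and orange bars with the start images.

Run:
```python
from h import *
a=cv2.imread("pics/w13.png")[95:350,240:400]
cv2.imwrite("pics/w13c.png",cv2.resize(a,None,fx=2.35,fy=2.35,interpolation=cv2.INTER_CUBIC))
# start vs now, scene & top: yellow/orange bar centroids by mask
for n,f0,f1,box in (("scene","scene0","s13f",(225,300,345,410)),("top","top0","t13",(240,285,218,290))):
  for nm,lo,hi in (("orange",(5,150,120),(16,255,255)),("yellow",(21,150,120),(32,255,255))):
    out=[]
    for f in (f0,f1):
      h=cv2.cvtColor(cv2.imread(f"pics/{f}.png")[box[0]:box[1],box[2]:box[3]],cv2.COLOR_BGR2HSV)
      m=cv2.inRange(h,lo,hi); k,l,s,c=cv2.connectedComponentsWithStats(m); j=1+np.argmax(s[1:,4]); out+=[c[j]+[box[2],box[0]],s[j,4]]
    print(n,nm,out)
```

```text
scene orange [array([392.1761, 252.6056]), np.int32(142), array([392.0652, 252.5217]), np.int32(138)]
scene yellow [array([392.8531, 272.8505]), np.int32(388), array([393.0797, 272.9486]), np.int32(389)]
top orange [array([270.4638, 258.9447]), np.int32(235), array([270.4638, 258.9447]), np.int32(235)]
top yellow [array([230.9191, 256.2197]), np.int32(173), array([230.7554, 256.1359]), np.int32(184)]
```

View pics/w13c.png

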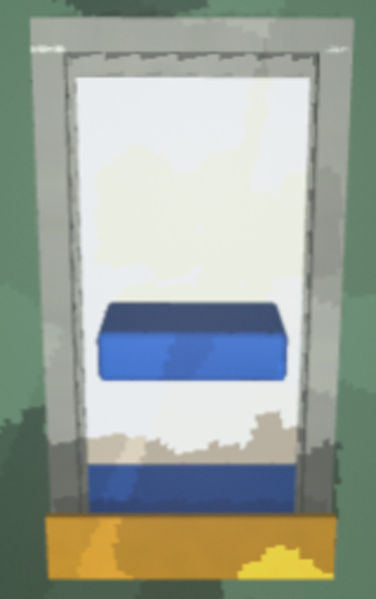

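View pics/t13.png

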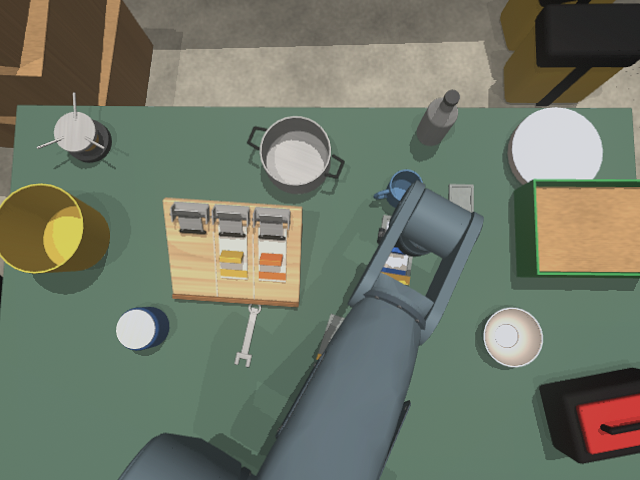

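Run:
```python
from h import *
T=np.load("T13.npy"); w=lambda x,y:(240+x/2.35-.3,95+y/2.35-.3)
yaw=np.radians(-9.05); tx=np.array([np.cos(yaw),np.sin(yaw)]);ty=np.array([-tx[1],tx[0]])
def tr(p): d=p[:2]-[.5758,-.1876]; return np.array([d@tx,d@ty])*1000
for n,p,z in [("barLf",(99,334),.045),("barRf",(287,334),.045),("barLn",(98,380),.045),("barRn",(287,380),.045),("endL",(75,78),.011),("endR",(311,78),.011),("trayFL",(30,17),.010),("trayFR",(354,17),.010),("lipL",(46,516),.021),("lipR",(336,516),.021)]:
    print(n,tr(plane(ray("wrist",w(*p),T),z)))
```

```text
barLf [ 2.3666 24.747 ]
barRf [  2.3522 -23.8724]
barLn [-10.2213  25.3707]
barRn [-10.2367 -24.227 ]
endL [65.4166 32.7274]
endR [ 65.4032 -31.8953]
trayFL [81.5475 44.5482]
trayFR [ 81.5274 -43.1832]
lipL [-62.0408  44.8415]
lipR [-62.0689 -42.7325]
```

The tray-relative centre is x≈-3.3 mm (butted against the lip end) and y≈0, both in tolerance. I'll do one flatness check from the scene view: seated-card corners predicted at flat heights against what the picture shows.

Run:
```python
from h import *
im=cv2.imread("pics/s13f.png")
x0,y0=230,180;f=7
c=cv2.resize(im[y0:y0+70,x0:x0+95],None,fx=f,fy=f,interpolation=cv2.INTER_CUBIC)
yaw=np.radians(-9.05); tx=np.array([np.cos(yaw),np.sin(yaw),0]);ty=np.array([-tx[1],tx[0],0]); o=np.array([.5751,-.1876,0])
def P(a,b,z): return proj("scene",o+tx*a+ty*b+np.array([0,0,z]))
for a,b,z,col in [(66.5,32,11,(0,0,255)),(66.5,-32,11,(0,0,255)),(3.5,25,45,(0,255,0)),(3.5,-25,45,(0,255,0)),(-10.5,25,45,(0,255,0)),(3.5,25,11,(0,255,0)),(82.5,44,10,(255,0,255)),(82.5,-44,10,(255,0,255)),(-61.5,44,21,(255,0,255))]:
    u=P(a/1e3,b/1e3,z/1e3); q=((u-[x0,y0])*f+f/2).astype(int); cv2.circle(c,tuple(int(v) for v in q),4,col,1)
cv2.imwrite("pics/s13c.png",c)
```

```text
(no output)
```

View pics/s13c.png

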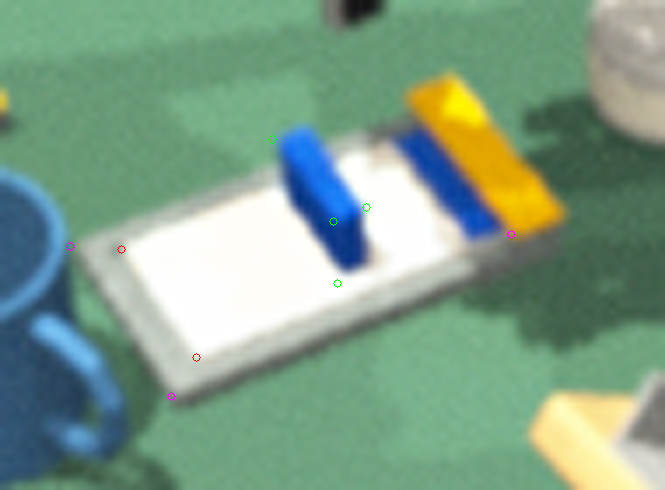

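The scene view has a constant offset of about 1.5 px that also shows on the tray itself, so it can't settle the tilt to a degree. I'll triangulate heights with the wrist camera from a second place.

```bash
python3 -m inch '{"gripper":[66,66,66,66,66],"dp":[[0,-30,0],[0,-40,0],[0,-30,0],[0,0,0],[0,0,0]],"turn":[0,0,0,0,0]}'
python3 - <<'E'
from h import *
np.save("T14.npy",toolT(ctrl.observe()))
im=ctrl.snapshot("wrist"); cv2.imwrite("pics/w14.png",im[:,:,::-1])
cv2.imwrite("pics/w14c.png",cv2.resize(im[180:430,220:420,::-1],None,fx=2.4,fy=2.4,interpolation=cv2.INTER_CUBIC))
E
```

```text
clock: 23.52
tool_pos: [0.6689, -0.2023, 0.2129]
tool_rot: [-0.001, -0.649, 0.761, 0.002]
contact_force: [1.2, 1.0, 0.2]
finger_gap: 0.772
```

View pics/w14c.png

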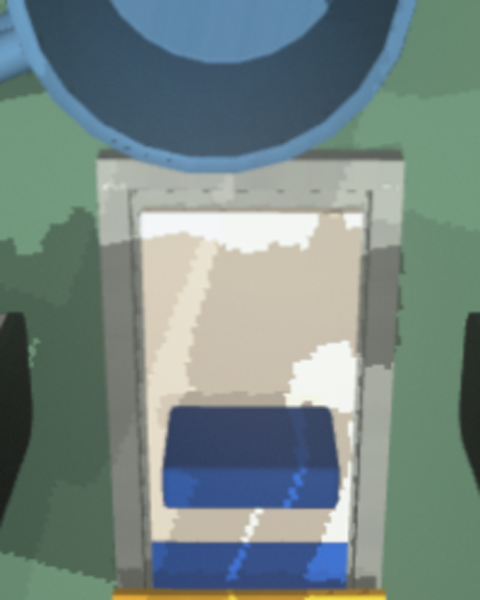

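Run:
```python
from h import *
A=np.load("T13.npy");B=np.load("T14.npy"); a=lambda x,y:(240+x/2.35-.3,95+y/2.35-.3); b=lambda x,y:(220+x/2.4-.3,180+y/2.4-.3)
for n,p,q in [("endL",(75,78),(139,213)),("endR",(311,78),(363,213)),("barL far top",(99,334),(166,467)),("barR far top",(287,334),(337,467)),("barL near top",(98,380),(164,507)),("barR near",(287,380),(339,507)),("barbaseL",(108,303),(173,408)),("barbaseR",(277,303),(330,408)),("stripeL",(89,464),(152,543)),("stripeR",(296,464),(348,543)),("trayFL",(30,17),(97,160)),("trayFR",(354,17),(404,160)),("lipL",(46,516),(113,592)),("lipR",(336,516),(386,592))]:
    x,e=tri(ray("wrist",a(*p),A),ray("wrist",b(*q),B)); print(n,x,e[0])
```

```text
endL [ 0.6455 -0.1653  0.0074] 0.158603914669507
endR [ 0.6351 -0.2302  0.0072] 0.41307458080629456
barL far top [ 0.581  -0.1636  0.0414] 0.5877443990889205
barR far top [ 0.5731 -0.2119  0.0411] 0.14761409182665994
barL near top [ 0.5691 -0.1611  0.0435] 0.4279955077361981
barR near [ 0.5611 -0.2105  0.0431] 0.45739345796686365
barbaseL [ 0.5815 -0.1636  0.0115] 0.5878354918000451
barbaseR [ 0.5737 -0.212   0.0111] 0.39128472737056047
stripeL [ 0.5326 -0.1481  0.0121] 0.09085263343011454
stripeR [ 0.5223 -0.2111  0.0116] 0.5058390655059828
trayFL [ 0.6634 -0.1562  0.0071] 0.23777413797099214
trayFR [ 0.6495 -0.244   0.0068] 0.4265086710024282
lipL [ 0.5205 -0.1333  0.0188] 0.2297049658309482
lipR [ 0.5061 -0.2209  0.018 ] 0.6590361417372796
```

After correcting for the offset seen on the known tray heights (≈-2.8 mm), the far end is at 10 mm, bar top at about 45 mm and stripe at about 14 mm. Everything is flat within the ±1.5 mm noise, though the stripe end reads slightly high. A light press on the bar top with shut fingers will make sure the card is settled.

```bash
python3 -m inch '{"gripper":[0,0,0,0,0,0,0,0,0],"dp":[[0,30,0],[0,40,0],[0,28,0],[0,0,0],[0,0,30],[0,0,30],[0,0,20],[0,0,8],[0,0,0]],"turn":[0,0,0,0,0,0,0,0,0]}'
python3 -m inch '{"gripper":[0,0,0],"dp":[[0,0,2],[0,0,2],[0,0,0]],"turn":[0,0,0]}'
```

```text
clock: 24.7
tool_pos: [0.5734, -0.1874, 0.1266]
tool_rot: [-0.0, -0.649, 0.761, 0.0]
contact_force: [0.2, 0.1, -0.0]
finger_gap: 0.002
clock: 25.08
tool_pos: [0.5734, -0.1874, 0.123]
tool_rot: [0.0, -0.649, 0.761, -0.0]
contact_force: [0.2, -0.2, 0.1]
finger_gap: 0.003
```

```bash
python3 -m inch '{"gripper":[0,0,0],"dp":[[0,0,2],[0,0,2],[0,0,0]],"turn":[0,0,0]}';python3 -m inch '{"gripper":[0,0,0],"dp":[[0,0,2],[0,0,2],[0,0,0]],"turn":[0,0,0]}'
```

```text
clock: 25.45
tool_pos: [0.5731, -0.1872, 0.1184]
tool_rot: [-0.0, -0.649, 0.761, 0.0]
contact_force: [0.6, -0.2, -1.1]
finger_gap: 0.001
clock: 25.82
tool_pos: [0.5735, -0.1874, 0.1176]
tool_rot: [-0.0, -0.649, 0.761, -0.0]
contact_force: [-9.5, 4.3, 22.3]
finger_gap: -0.001
```

Stiff contact at TCP z=0.118 puts the bar top at 45 mm, exactly the seated height. I'll lift off and check one last time.

```bash
python3 -m inch '{"gripper":[0,0,0,0,0,0],"dp":[[0,0,-10],[0,0,-30],[0,0,-40],[0,0,-40],[0,0,0],[0,0,0]],"turn":[0,0,0,0,0,0]}'
python3 - <<'E'
from h import *
np.save("T15.npy",toolT(ctrl.observe()))
im=ctrl.snapshot("wrist"); cv2.imwrite("pics/w15.png",im[:,:,::-1])
im=ctrl.snapshot("scene"); cv2.imwrite("pics/s15.png",im[:,:,::-1])
E
```

```text
clock: 26.58
tool_pos: [0.573, -0.1872, 0.2342]
tool_rot: [-0.0, -0.649, 0.761, 0.0]
contact_force: [-1.4, -0.0, 0.3]
finger_gap: 0.005
```

View pics/w15.png

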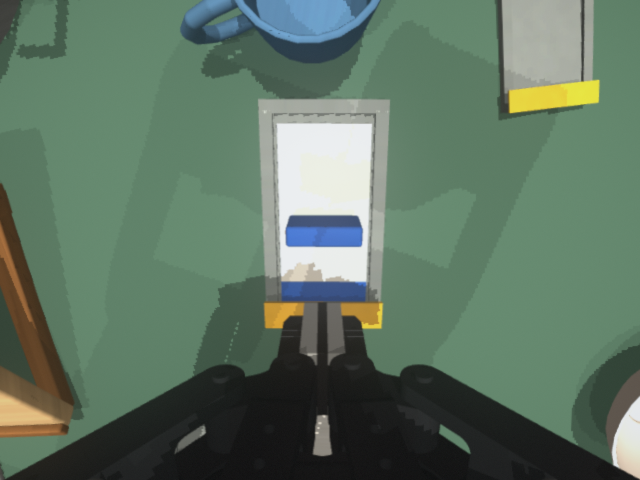

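View pics/s15.png

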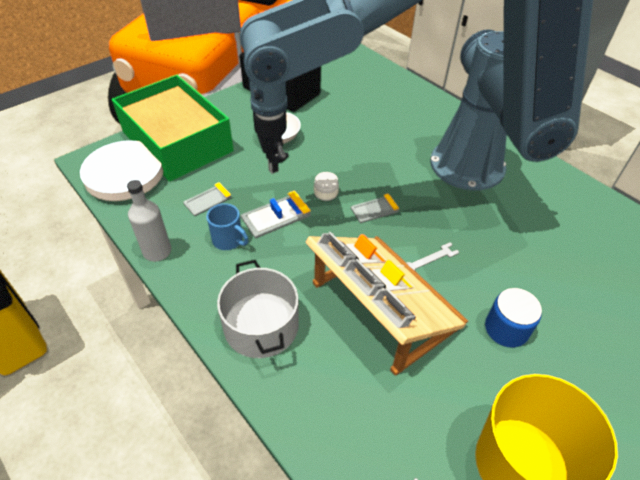

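Run:
```python
from h import *
T=np.load("T15.npy")
yaw=np.radians(-9.05); tx=np.array([np.cos(yaw),np.sin(yaw)]);ty=np.array([-tx[1],tx[0]])
for n,u,z in [("barL",(286,246),.045),("barR",(362.5,246),.045),("far L",(276.5,123.5),.011),("far R",(372,123.5),.011),("trayFL",(258.5,100),.01),("trayFR",(389.5,100),.01)]:
    d=plane(ray("wrist",u,T),z)[:2]-[.5758,-.1876]; print(n,d@tx*1e3,d@ty*1e3)
print(ctrl.job_done())
```

```text
barL -9.148563294684484 24.662544954768517
barR -9.141146498745083 -25.337189849329857
far L 67.28743998724487 32.06573113802474
far R 67.28075291462874 -32.806933823135275
trayFL 82.69131822697717 43.85607817903047
trayFR 82.67642432320194 -44.23058306061588
the job is handed in; nothing more can be done
None
```

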